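Restock and close up the emergency drug box

ROBOT

A 6-joint arm with a two-finger parallel gripper is mounted at the origin on the work surface. World frame = base frame: x ahead of the robot, y to its left, z up, the work surface at z = 0. Lengths are in m, angles in rad, forces in N, time in s.
With the tool pointing down it reaches from about 0.25 to 0.775 m from the base axis. Payload 4 kg.
Tool frame: the origin (TCP) lies at the very end of the fingers, on their centre line; the grasp point (between the pads) lies 19 mm behind it; x points along the fingers, z is the direction in which the jaws open and shut, and the axes are right-handed (so a half turn about x gives the same grasp; the last joint's range is limited). The gripper opens to 94 mm and grips with 3 to 60 N. Pads are 16 mm wide; open, the fingers measure 119 mm over their backs; the gripper's body (75 mm by 177 mm) begins 78 mm behind the grasp point.
Start: joints at [1.151, 0.087, 1.371, -0, 1.684, -0.103], TCP at [0.171, 0.523, 0.206] pointing down, gripper open.
Joint ranges: [-3.1, 3.1], [-0.76, 2.03], [0.27, 2.55], [-1.08, 4.22], [0.17, 2.65], [-2.57, 2.57]. Speed limits (rad/s): [2.79, 2.79, 3.14, 3.14, 3.14, 3.14].

INTERFACE

Orientations are given as [roll, pitch, yaw] about the fixed x, y, z axes, in that order (R = Rz(yaw) Ry(pitch) Rx(roll)).
In Python, from rig import ctrl gives the robot as it stands.
- The arm moves only by the shell command python3 -m handwheel 'ROWS' [OPENING] [FORCE]. ROWS is JSON, one flat list of numbers, 6 for each row, row after row: the shift along the tool's x, y, z in m, then the turn, a rotation vector about the tool's x, y, z in rad. A call has 1 to 20 rows; each row is the pose to reach, as a shift and turn from the pose measured when the call began, along the tool's axes at that moment; what a row does not reach only later rows make up. A row lasts 1/8 s, in which the tool goes at most 62.5 mm and 10.7 degrees, less where a joint would pass 70% of its speed; a pose out of reach is approached as far as the arm can. A call with a gripper value outside its range is refused whole. OPENING is the closure, from 0 (fully open) to 1 (shut), set as the call begins (- or left out, the last holds). The fingers move at their own pace and stop on an object; FORCE is the grip in N (left out, the last holds). Time passes only in rows, so rows that repeat a pose let the fingers close. It gives the time, the measured TCP pose, the force and the opening at its end, in the units of the state.
- ctrl.observe(): the state, without advancing time (a new reading comes with each control period).
- ctrl.capture(name): name is "side" or "top"; returns a dict with "pixels" (384x512x3 uint8, red, green, blue), "fx", "fy", "cx", "cy" (pixels), "R" (3x3) and "t" (3): a world point X has camera coordinates R X + t. Camera axes: x right, y down, z forward; pixel columns grow to the right and rows downward; lengths in m; the calibration is good to about 2 mm. A picture is of the moment at which its call begins. There is no depth.
- ctrl.close_job(): hands the job in, once; it reports no verdict.
The state is a dict: "time": time; "q": joint angles; "joint_velocities": joint speeds; "effort": joint torques, N m; "position": TCP position; "tcp_rot": TCP orientation; "force": force on the tool from outside, world axes, zero at the start; "ft_torque": the same for the moment, N m; "opening": finger opening in m.
Only numpy, scipy, OpenCV 4.12 (cv2) and the standard library are available. Lean on these libraries where they do the work, as an engineer would, in place of code of your own. Each camera call takes 0.05 s, during which the arm holds its last target.

TASK

Lift the filled drug tray by its handle and lower it, level all the way so the vials stay put, into the open emergency drug box until it sits flat on the ledges inside. Then shut the lid completely and swing the latch flap down flat against the front of the box so that the box is latched. Leave the amber bottle and the tablet jar where they stand.

Things in the scene. Friction and masses are not known exactly. Their poses are not given: they have to be found in the camera images.
- case: Emergency drug box, open grey plastic box fixed to the counter: outside 156 mm (its x) by 226 mm (its y), 110 mm high, walls 7 mm. Origin: centre of its underside. Its own -x is the front (latch side), +x the back (hinge side), z up. The tray goes in with its long side along the box's y, either way round, with 6 mm to spare on every side. End grips stand out 13 mm.
- case_seat (a point): In the box: centre of the plane of the two ledges (18 mm wide, along the end walls at box y = +/-97 mm) on which the tray's underside comes to rest; 55 mm above the counter, straight above the box's origin.
- lid (a joint): Lid angle (rad): 0 shut, 1.57 upright, grows as it opens, stop at 2.2; starts at 1.8 to 2.1. Hinge line parallel to the box's y, at box x = +78 mm, height 110 mm. Hollow grey cover 156 x 226 mm, 35 mm deep, walls 5 mm, 0.3 kg; shut, its top is at height 145 mm. Stiff hinge: the lid stays where it is left and takes about 1 to 4 N at its front edge to swing, downwards too.
- lid_front (a point): Middle of the lid's front top edge, farthest from the hinge: 156 mm from the hinge line along the lid and 35 mm from the lid's rim plane (on its outer face). With the lid shut it is at box x = -78 mm, height 145 mm.
- latch (a joint): Angle of the latch flap to the lid's front (rad): 0 closed (lid shut: flap hangs flat along the box front, its toe hooked under a small rib there), 1.57 sticking straight out, stop at 1.8; starts at 1.1 to 1.6. Stiff: stays where it is left, about 1 to 2 N at its end to swing. If the flap is closed before the lid is down, its toe strikes the rib and the lid cannot shut.
- latch_end (a point): Middle of the latch flap's free end, outer face. Black plate 56 mm wide, 48 mm long, 5 mm thick, with a lip standing 6.5 mm out at the free end, at the middle of the lid's front edge. It hinges about a line parallel to the box's y: lid shut, at box x = -87 mm, height 120 mm; closed, its free end is at height 72 mm.
- tray_mid (a point): Centre of the loose drug tray, 32.5 mm above its underside. White plastic, 130 mm (its x) by 200 mm (its y), rim 35 mm high, 0.25 to 0.5 kg, with vials, syringes and cartons up to 33 mm high. A handle bar crosses its middle: 90 mm long along the tray's x, 14 mm thick along its y, 49 to 65 mm above the underside, so 16.5 to 32.5 mm above this point. z up.
- syrup_mid (a point): Bystander: centre of an amber bottle, 60 mm diameter, 125 mm high, loose.
- tablets_mid (a point): Bystander: centre of a white tablet jar, 54 mm diameter, 85 mm high, loose.
Things that resemble listed ones, but are neither listed nor needed, are in the scene too. There is more than one size of the part that bears tray_mid; the job needs the smaller.

How it is judged:
By the outcome, as a careful person would: the job done as asked, in the order asked, and still so for the second after the job is handed in, with the robot touching nothing.
It also fails if it takes over 67 s, if anything falls off the work surface, if the arm or the gripper's body presses on something with over 40 N, if the wrist force passes 120 N, or if a joint passes its speed limit or range.

## Working session

There is one attempt and no reset: what is moved stays moved. The work goes in short steps, Python scripts to look and compute and a shell command to move; the robot and the scene stay as the last step left them, time stands still between calls to the robot, and variables do not carry over. Pictures are saved under pics/ and viewed, and the job is handed in when it is done.

```bash
ls; mkdir -p pics; python3 - <<'E'
from rig import ctrl
import cv2,numpy as np
s=ctrl.observe(); print({k:np.round(v,3).tolist() for k,v in s.items()})
for n in("side","top"):
    c=ctrl.capture(n); cv2.imwrite(f"pics/{n}0.png",c["pixels"][:,:,::-1])
    print(n,c["fx"],c["fy"],c["cx"],c["cy"],np.round(c["R"],4).tolist(),np.round(c["t"],4).tolist(), "cam pos",-np.array(c["R"]).T@c["t"])
E
```

```text
pics
{'time': 0.0, 'q': [1.151, 0.088, 1.372, -0.0, 1.684, -0.103], 'joint_velocities': [-0.001, -0.0, -0.002, -0.003, -0.001, 0.0], 'effort': [-0.0, -34.017, -30.243, 0.072, 0.033, -0.0], 'position': [0.171, 0.522, 0.204], 'tcp_rot': [3.041, 1.569, -1.988], 'force': [0.212, -0.667, 0.144], 'ft_torque': [-0.017, 0.035, 0.083], 'opening': 0.094}
side 378.95803701327435 378.95803701327435 254.55223384594763 191.5764629177427 [[0.9947, -0.1016, 0.0128], [-0.0647, -0.7205, -0.6905], [0.0794, 0.686, -0.7232]] [-0.4622, 0.0734, 1.1672] cam pos [ 0.37187696 -0.79480228  0.90071357]
top 470.65205474819186 470.65205474819186 258.15819168190905 187.45111114902957 [[0.0212, -0.9998, 0.0022], [-0.9957, -0.0213, -0.0907], [0.0907, -0.0002, -0.9959]] [-0.0506, 0.4616, 1.1663] cam pos [ 0.35489689 -0.04049119  1.20341221]
```

View pics/side0.png

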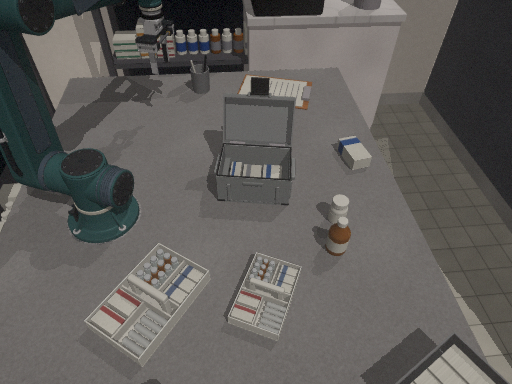

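View pics/top0.png

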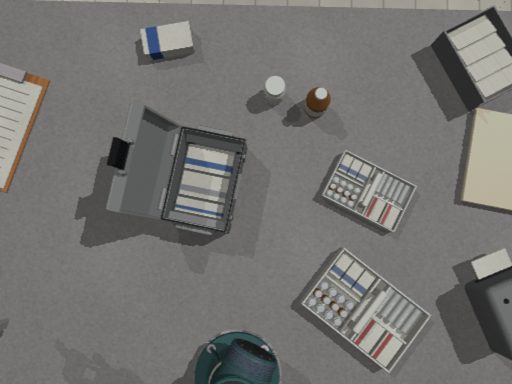

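```bash
python3 - <<'E'
import cv2
s=cv2.imread("pics/side0.png");t=cv2.imread("pics/top0.png")
def z(im,x0,y0,w,h,k,n): cv2.imwrite("pics/"+n,cv2.resize(im[y0:y0+h,x0:x0+w],None,fx=k,fy=k,interpolation=cv2.INTER_CUBIC))
z(t,100,90,160,150,5,"t_box.png");z(t,310,140,120,100,6,"t_tray.png")
z(s,200,80,120,130,4.6,"s_box.png");z(s,215,240,100,100,6,"s_tray.png")
E
```

```text
(no output)
```

View pics/t_box.png

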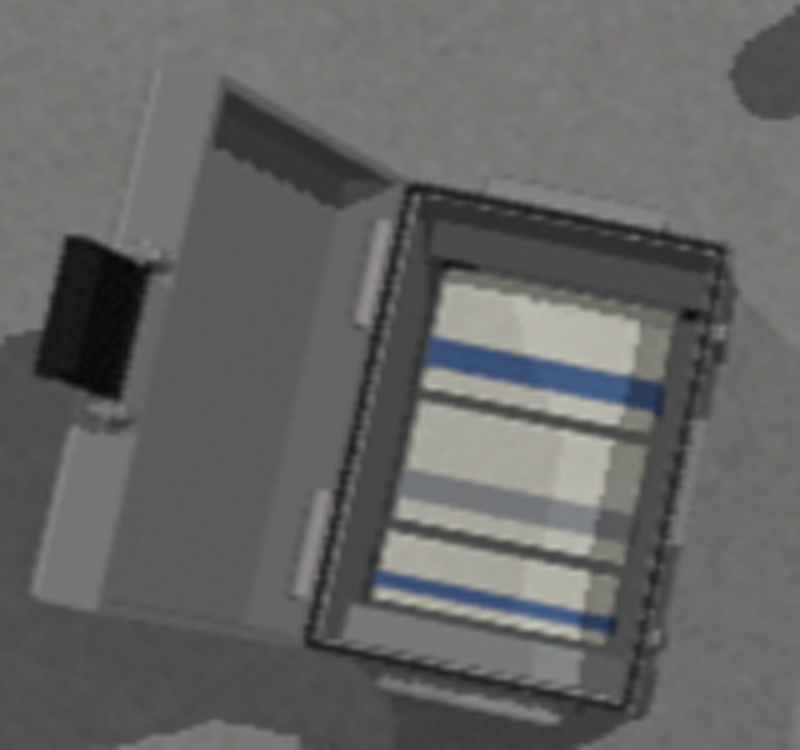

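View pics/t_tray.png

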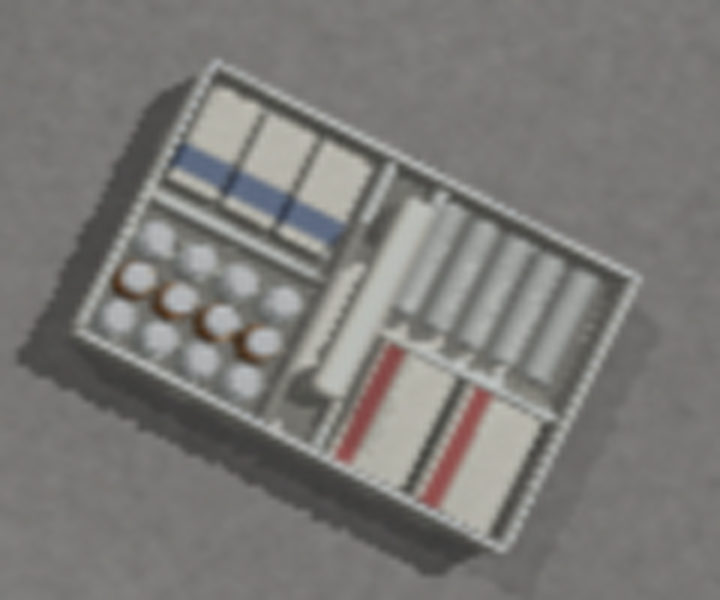

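View pics/s_box.png

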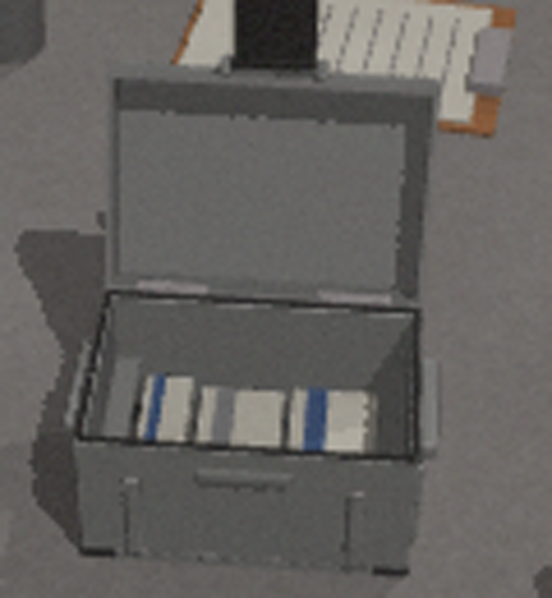

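View pics/s_tray.png

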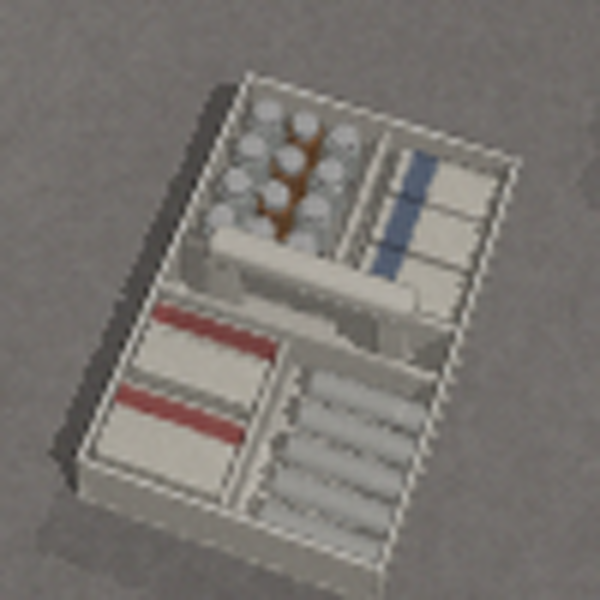

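```bash
cat > h.py <<'E'
import numpy as np,cv2
from rig import ctrl
from scipy.spatial.transform import Rotation as Ro
def cam(n): 
    c=ctrl.capture(n); return c
def P(c):
    K=np.array([[c["fx"],0,c["cx"]],[0,c["fy"],c["cy"]],[0,0,1]]); return K@np.c_[np.array(c["R"]),np.array(c["t"])]
def tri(cs,ct,ps,pt):
    X=cv2.triangulatePoints(P(cs),P(ct),np.array(ps,float).T,np.array(pt,float).T); X=(X[:3]/X[3]).T
    return X
def err(c,X,p):
    h=np.c_[X,np.ones(len(X))]@P(c).T; return np.linalg.norm(h[:,:2]/h[:,2:]-np.array(p),axis=1)
def plane(c,p,z):
    p=np.atleast_2d(p); R=np.array(c["R"]); C=-R.T@np.array(c["t"])
    d=np.c_[(p[:,0]-c["cx"])/c["fx"],(p[:,1]-c["cy"])/c["fy"],np.ones(len(p))]@R
    return C+d*((z-C[2])/d[:,2])[:,None]
def o(p,k,off): return (np.array(p)+.5)/k-.5+np.array(off)
def tool(): 
    s=ctrl.observe(); return np.array(s["position"]),Ro.from_euler("xyz",s["tcp_rot"]),s
def rel(p,R):
    """world target pose -> shift, rotvec in current tool axes"""
    p0,R0,_=tool(); return np.round(R0.inv().apply(np.array(p)-p0),4),np.round((R0.inv()*R).as_rotvec(),4)
def down(yaw): # tool x down, z horizontal at angle yaw
    z=np.array([np.cos(yaw),np.sin(yaw),0]);x=np.array([0,0,-1.]);return Ro.from_matrix(np.c_[x,np.cross(z,x),z])
E
python3 - <<'E'
from h import *
cs,ct=cam("side"),cam("top")
def go(nm,s,t):
    X=tri(cs,ct,s,t);print(nm);print(np.round(X,4));print("err",err(cs,X,s).round(1),err(ct,X,t).round(1));return X
T=go("tray D A B C",o([(250,75),(520,160),(382,568),(82,462)],6,(215,240)),o([(80,330),(217,62),(638,277),(505,550)],6,(310,140)))
print(np.linalg.norm(T-np.roll(T,-1,0),axis=1),T.mean(0))
H=go("handle",o([(217,240),(415,292)],6,(215,240)),o([(330,388),(418,205)],6,(310,140)))
print(H.mean(0),np.linalg.norm(H[0]-H[1]),np.degrees(np.arctan2(*(H[1]-H[0])[1::-1])))
B=go("box BL TL TR BR",o([(108,292),(418,308),(415,458),(80,438)],4.6,(200,80)),o([(312,642),(410,187),(725,245),(628,708)],5,(100,90)))
print(np.linalg.norm(B-np.roll(B,-1,0),axis=1),B.mean(0))
# lid: outer top edge corners seen (inner rim corners)
L=go("lid rim front corners",o([(113,80),(435,92)],4.6,(200,80)),o([(98,608),(222,80)],5,(100,90)))
E
```

```text
tray D A B C
[[ 0.4474 -0.2023  0.0352]
 [ 0.5614 -0.2587  0.0355]
 [ 0.4745 -0.4346  0.0342]
 [ 0.3606 -0.3792  0.0321]]
err [0.3 0.5 0.3 0.5] [0.2 0.3 0.2 0.3]
[0.1271861  0.19615083 0.12673328 0.19707149] [ 0.46098589 -0.31871478  0.03422254]
handle
[[ 0.4236 -0.3005  0.0601]
 [ 0.4997 -0.3351  0.0651]]
err [0.  0.8] [0.  0.5]
[ 0.46160457 -0.31776589  0.06262156] 0.08376162618629365 -24.467632058241072
box BL TL TR BR
[[ 0.3784  0.1801  0.1126]
 [ 0.5938  0.1423  0.1134]
 [ 0.5684 -0.0065  0.1132]
 [ 0.3521  0.0333  0.1112]]
err [0.1 0.3 0.2 0.4] [0.1 0.3 0.1 0.3]
[0.2186976  0.15090537 0.21991191 0.14916991] [0.47316415 0.08728315 0.1126095 ]
lid rim front corners
[[0.3888 0.2403 0.2469]
 [0.605  0.1977 0.2537]]
err [0.6 0.2] [0.6 0.2]
```

```bash
python3 - <<'E'
from h import *
p,R,s=tool(); print(R.as_matrix().round(3)); M=R.as_matrix(); print(np.degrees(np.arctan2(M[1,2],M[0,2])))
E
```

```text
[[-0.001 -0.95   0.312]
 [-0.001  0.312  0.95 ]
 [-1.     0.    -0.001]]
71.84886268890537
```

```bash
python3 - <<'E'
from h import *
R=down(np.radians(63.9))
for w in ([.171,.523,.33],[.33,.10,.33],[.461,-.3185,.20],[.461,-.3185,.08],[.461,-.3185,.042]): print(w,rel(w,R))
E
```

```text
[0.171, 0.523, 0.33] (array([-0.1253,  0.0004,  0.0004]), array([ 0.1387, -0.0014, -0.    ]))
[0.33, 0.1, 0.33] (array([-0.1248, -0.2824, -0.352 ]), array([ 0.1387, -0.0014, -0.    ]))
[0.461, -0.3185, 0.2] (array([ 0.0056, -0.5373, -0.7087]), array([ 0.1387, -0.0014, -0.    ]))
[0.461, -0.3185, 0.08] (array([ 0.1256, -0.5373, -0.7085]), array([ 0.1387, -0.0014, -0.    ]))
[0.461, -0.3185, 0.042] (array([ 0.1636, -0.5373, -0.7085]), array([ 0.1387, -0.0014, -0.    ]))
```

```bash
python3 -m handwheel '[-0.06,0,0,0,0,0, -0.12,0,0,0,0,0, -0.125,-0.036,-0.044,0,0,0, -0.125,-0.071,-0.088,0.03,0,0, -0.125,-0.106,-0.132,0.06,0,0, -0.125,-0.141,-0.176,0.09,0,0, -0.125,-0.177,-0.22,0.12,0,0, -0.125,-0.212,-0.264,0.139,-0.001,0, -0.125,-0.247,-0.308,0.139,-0.001,0, -0.125,-0.282,-0.352,0.139,-0.001,0, -0.115,-0.318,-0.401,0.139,-0.001,0, -0.105,-0.353,-0.45,0.139,-0.001,0, -0.09,-0.388,-0.5,0.139,-0.001,0, -0.08,-0.423,-0.55,0.139,-0.001,0, -0.065,-0.46,-0.6,0.139,-0.001,0, -0.05,-0.495,-0.65,0.139,-0.001,0, -0.03,-0.525,-0.69,0.139,-0.001,0, 0,-0.537,-0.708,0.139,-0.001,0, 0,-0.537,-0.708,0.139,-0.001,0, 0,-0.537,-0.708,0.139,-0.001,0]' 0.55 50
python3 - <<'E'
from h import *
print(tool()[2]["q"]); print(rel([.461,-.3185,.042],down(np.radians(63.9))))
for n in("side","top"): cv2.imwrite(f"pics/{n}1.png",cam(n)["pixels"][:,:,::-1])
s=cv2.imread("pics/side1.png"); cv2.imwrite("pics/s1.png",cv2.resize(s[180:350,170:370],None,fx=3.5,fy=3.5,interpolation=cv2.INTER_CUBIC))
E
```

```text
time: 2.7
position: [0.461, -0.3171, 0.2067]
tcp_rot: [-1.783, 1.57, -0.668]
force: [1.2, 0.7, 0.5]
opening: 0.0423
[-7.03796557e-01  1.07792558e-01  1.34600188e+00  2.49318444e-05
  1.68710877e+00 -1.81926882e+00]
(array([ 0.1647, -0.0005, -0.0013]), array([ 0.0002, -0.0001,  0.0007]))
```

View pics/s1.png

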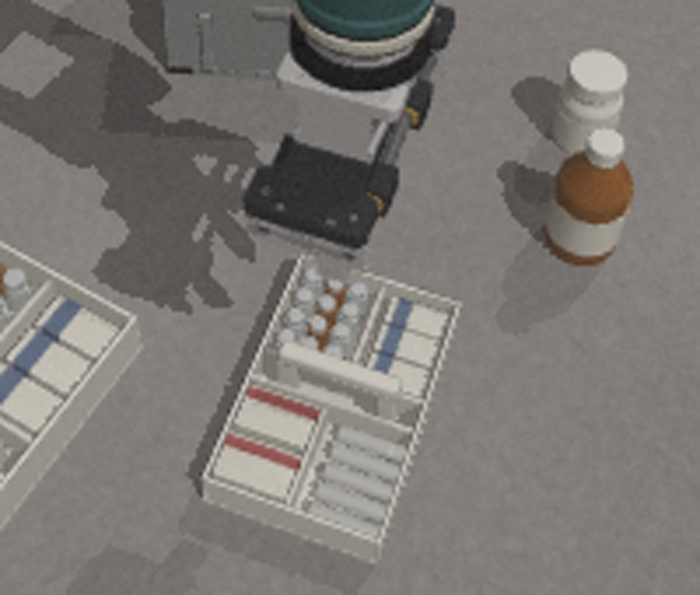

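```bash
python3 -m handwheel '[0.04,0,-0.001,0,0,0, 0.08,0,-0.001,0,0,0, 0.115,0,-0.001,0,0,0, 0.135,0,-0.001,0,0,0, 0.15,0,-0.001,0,0,0, 0.16,-0.0005,-0.001,0,0,0, 0.165,-0.0005,-0.001,0,0,0, 0.165,-0.0005,-0.001,0,0,0]' 0.55 50
python3 - <<'E'
from h import *
print(rel([.461,-.3185,.042],down(np.radians(63.9))))
s=cam("side")["pixels"][:,:,::-1]; cv2.imwrite("pics/s2.png",cv2.resize(s[180:350,170:370],None,fx=3.5,fy=3.5,interpolation=cv2.INTER_CUBIC))
E
```

```text
time: 3.8
position: [0.4622, -0.3187, 0.0432]
tcp_rot: [-1.851, 1.567, -0.735]
force: [-0.9, 0.4, -0.2]
opening: 0.0421
(array([ 0.0012,  0.0011, -0.0003]), array([ 0.0011, -0.0011,  0.0039]))
```

View pics/s2.png

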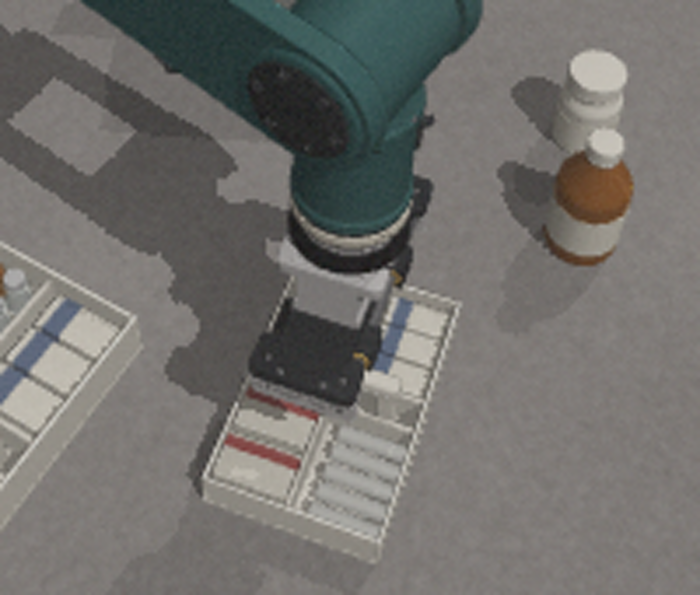

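```bash
python3 -m handwheel '[0.0015,0.001,0,0.001,-0.001,0.003, 0.0015,0.001,0,0.001,-0.001,0.003, 0.0015,0.001,0,0.001,-0.001,0.003, 0.0015,0.001,0,0.001,-0.001,0.003, 0.0015,0.001,0,0.001,-0.001,0.003, 0.0015,0.001,0,0.001,-0.001,0.003]' 1 50
python3 - <<'E'
from h import *
print(rel([.461,-.3185,.042],down(np.radians(63.9))),tool()[2]["force"])
E
```

```text
time: 4.6
position: [0.4614, -0.3188, 0.0423]
tcp_rot: [-1.999, 1.569, -0.884]
force: [-0.5, -0.2, 0.8]
opening: 0.0138
(array([0.0003, 0.0005, 0.0001]), array([-0.0001, -0.0008,  0.0018])) [-0.50500909 -0.17879022  0.81258459]
```

```bash
python3 -m handwheel '[-0.001,0,0,0,0,0, -0.004,0,0,0,0,0, -0.009,0,0,0,0,0, -0.016,0,0,0,0,0, -0.024,0,0,0,0,0, -0.032,0,0,0,0,0, -0.040,0,0,0,0,0, -0.046,0,0,0,0,0, -0.049,0,0,0,0,0, -0.05,0,0,0,0,0]' 1 50
python3 - <<'E'
from h import *
print(rel([.461,-.3185,.092],down(np.radians(63.9))),tool()[2]["force"],tool()[2]["ft_torque"])
for n in("side","top"):
    cv2.imwrite(f"pics/{n}3.png",cam(n)["pixels"][:,:,::-1])
s=cv2.imread("pics/side3.png"); cv2.imwrite("pics/s3.png",cv2.resize(s[180:350,170:370],None,fx=4,fy=3.5,interpolation=cv2.INTER_CUBIC))
E
```

```text
time: 5.85
position: [0.4613, -0.3187, 0.0923]
tcp_rot: [-1.982, 1.569, -0.867]
force: [0.1, 1.0, -4.7]
opening: 0.0135
(array([0.0003, 0.0003, 0.    ]), array([-0.0002, -0.0008,  0.0017])) [ 0.05252584  1.04048545 -4.71377986] [-0.07761314 -0.02586486  0.00977604]
```

View pics/s3.png

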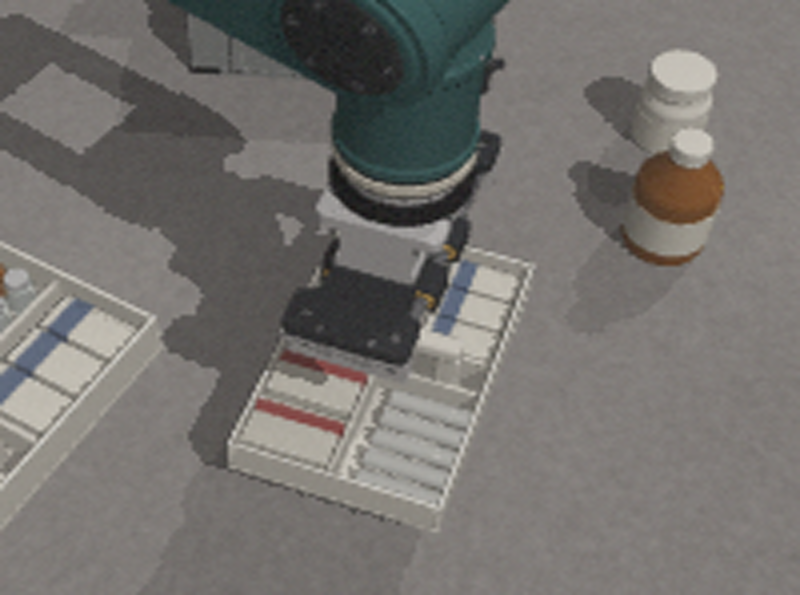

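```bash
python3 -m handwheel '[-0.001,0,0,0,0,0, -0.005,0,0,0,0,0, -0.012,0,0,0,0,0, -0.022,0,0,0,0,0, -0.034,0,0,0,0,0, -0.048,0,0,0,0,0, -0.062,0,0,0,0,0, -0.076,0,0,0,0,0, -0.09,0,0,0,0,0, -0.102,0,0,0,0,0, -0.111,0,0,0,0,0, -0.118,0,0,0,0,0, -0.122,0,0,0,0,0, -0.123,0,0,0,0,0]' 1 50
python3 - <<'E'
from h import *
r,v=rel([.473,.0873,.215],down(np.radians(-10.1))); print(r,v,tool()[2]["force"])
for i in range(1,21):
    s=(1-np.cos(np.pi*i/19))/2 if i<20 else 1
    print(np.round(np.r_[r,v]*s,3).tolist())
E
```

```text
time: 7.7
position: [0.4611, -0.3185, 0.2151]
tcp_rot: [-2.066, 1.569, -0.951]
force: [0.3, -0.7, -4.9]
opening: 0.0137
[-0.0004  0.1679  0.3696] [1.2914e+00 2.0000e-04 1.5000e-03] [ 0.25536827 -0.7228865  -4.89985476]
[-0.0, 0.001, 0.003, 0.009, 0.0, 0.0]
[-0.0, 0.005, 0.01, 0.035, 0.0, 0.0]
[-0.0, 0.01, 0.022, 0.078, 0.0, 0.0]
[-0.0, 0.018, 0.039, 0.136, 0.0, 0.0]
[-0.0, 0.027, 0.06, 0.208, 0.0, 0.0]
[-0.0, 0.038, 0.084, 0.293, 0.0, 0.0]
[-0.0, 0.05, 0.111, 0.386, 0.0, 0.0]
[-0.0, 0.063, 0.139, 0.487, 0.0, 0.001]
[-0.0, 0.077, 0.17, 0.592, 0.0, 0.001]
[-0.0, 0.091, 0.2, 0.699, 0.0, 0.001]
[-0.0, 0.105, 0.23, 0.804, 0.0, 0.001]
[-0.0, 0.118, 0.259, 0.905, 0.0, 0.001]
[-0.0, 0.13, 0.286, 0.999, 0.0, 0.001]
[-0.0, 0.141, 0.31, 1.083, 0.0, 0.001]
[-0.0, 0.15, 0.331, 1.155, 0.0, 0.001]
[-0.0, 0.158, 0.347, 1.214, 0.0, 0.001]
[-0.0, 0.163, 0.36, 1.256, 0.0, 0.001]
[-0.0, 0.167, 0.367, 1.283, 0.0, 0.001]
[-0.0, 0.168, 0.37, 1.291, 0.0, 0.002]
[-0.0, 0.168, 0.37, 1.291, 0.0, 0.002]
```

```bash
python3 -m handwheel '[0,0.001,0.003,0.009,0,0, 0,0.005,0.01,0.035,0,0, 0,0.01,0.022,0.078,0,0, 0,0.018,0.039,0.136,0,0, 0,0.027,0.06,0.208,0,0, 0,0.038,0.084,0.293,0,0, 0,0.05,0.111,0.386,0,0, 0,0.063,0.139,0.487,0,0, 0,0.077,0.17,0.592,0,0, 0,0.091,0.2,0.699,0,0, 0,0.105,0.23,0.804,0,0, 0,0.118,0.259,0.905,0,0, 0,0.13,0.286,0.999,0,0, 0,0.141,0.31,1.083,0,0, 0,0.15,0.331,1.155,0,0, 0,0.158,0.347,1.214,0,0, 0,0.163,0.36,1.256,0,0, 0,0.167,0.367,1.283,0,0, 0,0.168,0.37,1.291,0,0.001, 0,0.168,0.37,1.291,0,0.001]' 1 50
python3 - <<'E'
from h import *
print(rel([.473,.0873,.215],down(np.radians(-10.1))),tool()[2]["force"],tool()[2]["q"].round(2))
for n in("side","top"): cv2.imwrite(f"pics/{n}4.png",cam(n)["pixels"][:,:,::-1])
s=cv2.imread("pics/side4.png"); cv2.imwrite("pics/s4.png",cv2.resize(s[70:220,180:340],None,fx=4,fy=4,interpolation=cv2.INTER_CUBIC))
s=cv2.imread("pics/top4.png"); cv2.imwrite("pics/t4.png",cv2.resize(s[80:260,100:300],None,fx=4,fy=4,interpolation=cv2.INTER_CUBIC)[:600])
E
```

```text
time: 10.2
position: [0.4729, 0.0879, 0.2146]
tcp_rot: [-0.78, 1.57, -0.955]
force: [-0.5, -0.6, -4.7]
opening: 0.0132
(array([-0.0004, -0.0005,  0.0002]), array([0.0008, 0.0004, 0.0004])) [-0.49262735 -0.59183945 -4.66022228] [ 0.07 -0.07  1.51 -0.    1.7   0.24]
```

View pics/s4.png

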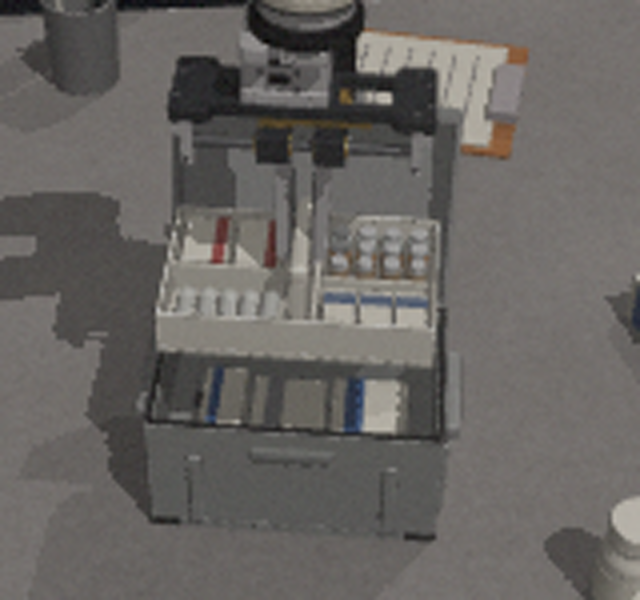

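View pics/t4.png

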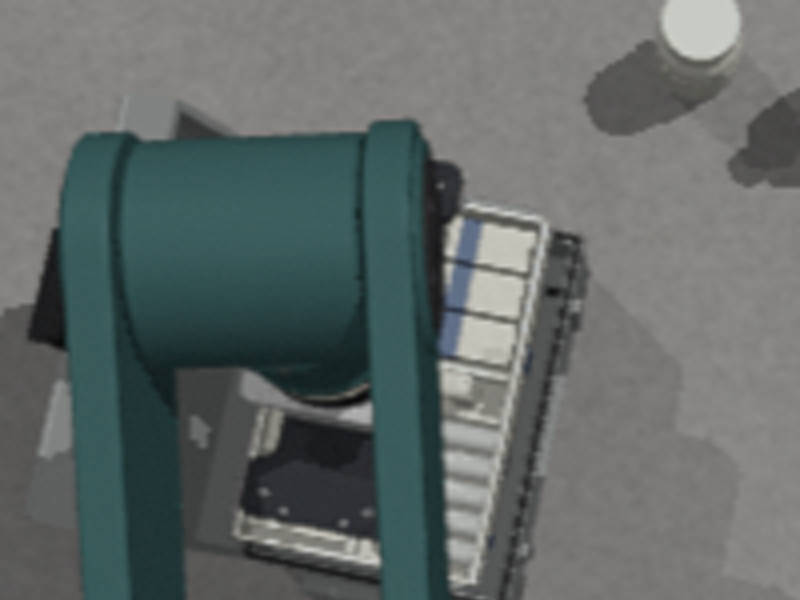

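```bash
python3 - <<'E'
from h import *
cs,ct=ctrl.capture("side"),ctrl.capture("top")
s=o([(158,316),(436,328),(432,216)],4,(180,70)); t=o([(478,582),(548,215),(462,203)],4,(100,80))
X=tri(cs,ct,s[:2],t[:2]);print(X.round(4),err(cs,X,s[:2]),err(ct,X,t[:2]))
print(np.linalg.norm(X[0]-X[1]),np.degrees(np.arctan2(*(X[1]-X[0])[1::-1])))
m=X.mean(0); a=np.radians(79.9); print("tray centre",m[:2]+.065*np.array([np.cos(a),np.sin(a)]))
E
```

```text
[[0.3645 0.04   0.2066]
 [0.5602 0.008  0.2085]] [0.22525785 0.38821559] [0.19619057 0.32975183]
0.19836065695942082 -9.290508090126497
tray centre [0.47377176 0.087955  ]
```

```bash
python3 -m handwheel '[0.001,0,0,0,0,0, 0.005,0,0,0,0,0, 0.012,-0.0005,-0.0005,0,0,0, 0.021,-0.0005,-0.0005,0,0,0, 0.031,-0.0005,-0.0005,0,0,0, 0.041,-0.0005,-0.0005,0,0,0, 0.051,-0.0005,-0.0005,0,0,0, 0.061,-0.0005,-0.0005,0,0,0, 0.07,-0.0005,-0.0005,0,0,0, 0.077,-0.0005,-0.0005,0,0,0, 0.081,-0.0005,-0.0005,0,0,0, 0.082,-0.0005,-0.0005,0,0,0]' 1 50
python3 - <<'E'
from h import *
print(rel([.473,.0873,.097],down(np.radians(-10.1))),tool()[2]["force"],tool()[2]["ft_torque"])
for n in("side","top"): cv2.imwrite(f"pics/{n}5.png",cam(n)["pixels"][:,:,::-1])
s=cv2.imread("pics/side5.png"); cv2.imwrite("pics/s5.png",cv2.resize(s[70:220,180:340],None,fx=4,fy=4,interpolation=cv2.INTER_CUBIC))
E
```

```text
time: 11.9
position: [0.4725, 0.087, 0.1325]
tcp_rot: [-0.863, 1.57, -1.04]
force: [-0.4, 0.3, -4.8]
opening: 0.0135
(array([0.0355, 0.0004, 0.0005]), array([-0.0001,  0.0003,  0.0004])) [-0.39171109  0.26417886 -4.83642931] [-0.05932134  0.06738667 -0.05582439]
```

View pics/s5.png

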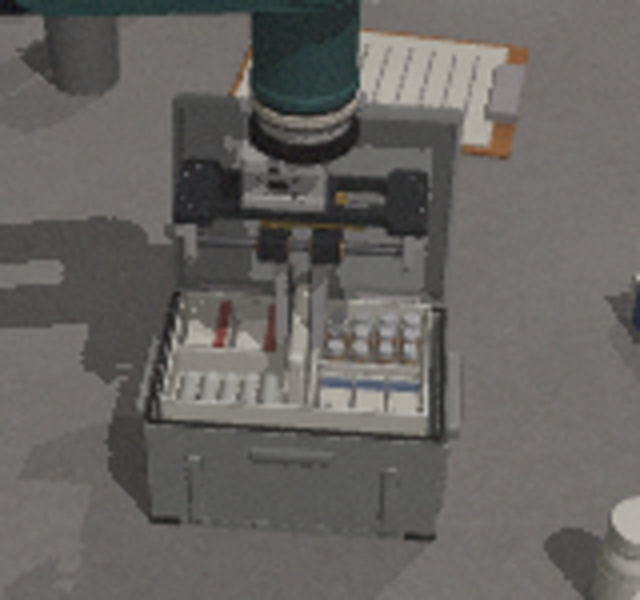

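```bash
python3 -m handwheel '[0.003,0,0,0,0,0, 0.009,0,0,0,0,0, 0.016,0,0,0,0,0, 0.022,0,0,0,0,0, 0.027,0,0,0,0,0, 0.031,0,0,0,0,0, 0.033,0,0,0,0,0, 0.0345,0,0,0,0,0, 0.0355,0,0,0,0,0, 0.036,0,0,0,0,0]' 1 50
python3 - <<'E'
from h import *
print(rel([.473,.0873,.097],down(np.radians(-10.1))),tool()[2]["force"],tool()[2]["ft_torque"])
E
```

```text
time: 13.25
position: [0.4728, 0.087, 0.0972]
tcp_rot: [-0.074, 1.569, -0.251]
force: [-1.6, 0.2, -1.5]
opening: 0.0132
(array([0.0002, 0.0003, 0.0001]), array([-0.    ,  0.0013,  0.0001])) [-1.55074928  0.17303029 -1.46480341] [-0.11684482  0.30221069 -0.05031912]
```

```bash
python3 -m handwheel '[0.0006,0,0,0,0,0, 0.001,0,0,0,0,0, 0.001,0,0,0,0,0]' 1 50
python3 - <<'E'
from h import *
print(tool()[2]["force"],tool()[2]["ft_torque"],tool()[0])
E
```

```text
time: 13.62
position: [0.4728, 0.087, 0.0972]
tcp_rot: [-0.068, 1.569, -0.245]
force: [-3.4, -0.5, 4.4]
opening: 0.0136
[-3.43542337 -0.46421334  4.44960431] [-0.12592446  0.81740113  0.00792194] [0.47284179 0.08698516 0.0971745 ]
```

```bash
python3 -m handwheel '[0,0,0,0,0,0, 0,0,0,0,0,0, 0,0,0,0,0,0, -0.004,0,0,0,0,0, -0.012,0,0,0,0,0, -0.03,0,0,0,0,0, -0.06,0,0,0,0,0, -0.1,0,0,0,0,0, -0.15,0,0,0,0,0, -0.2,0,0,0,0,0, -0.24,0,0,0,0,0, -0.25,0,0,0,0,0, -0.25,0,0,0,0,0]' 0.6 50
python3 - <<'E'
from h import *
for n in("side","top"): cv2.imwrite(f"pics/{n}6.png",cam(n)["pixels"][:,:,::-1])
s=cv2.imread("pics/side6.png"); cv2.imwrite("pics/s6.png",cv2.resize(s[70:220,180:340],None,fx=4,fy=4,interpolation=cv2.INTER_CUBIC))
b=np.array([.4728,.0875]);a=np.radians(79.9);bx=np.array([np.cos(a),np.sin(a)]);by=np.array([-np.sin(a),np.cos(a)])
for x,z in ((.215,.347),(.215,.215)): print(rel(np.r_[b+bx*x+by*.075,z],down(a)))
E
```

```text
time: 15.25
position: [0.4725, 0.0871, 0.3475]
tcp_rot: [0.04, 1.568, -0.136]
force: [0.3, 0.7, -0.4]
opening: 0.0378
(array([-0.0019,  0.2156, -0.0742]), array([-1.5709e+00, -2.0000e-03, -6.0000e-04]))
(array([ 0.1301,  0.2157, -0.074 ]), array([-1.5709e+00, -2.0000e-03, -6.0000e-04]))
```

View pics/s6.png

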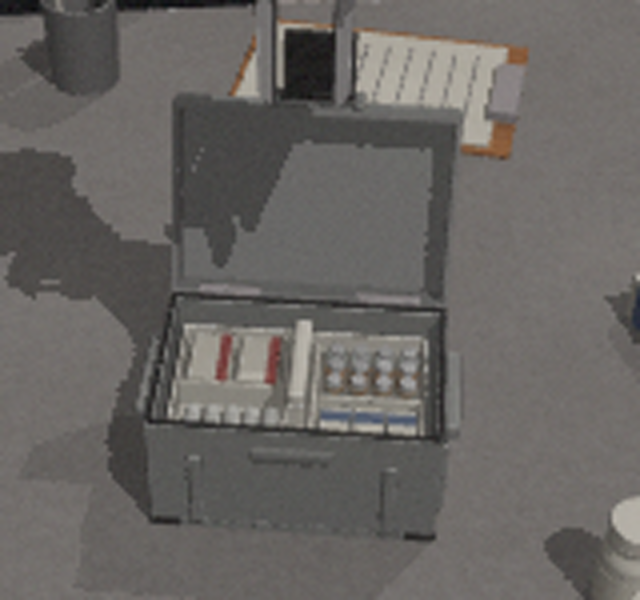

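```bash
python3 -m handwheel '[0,0.02,-0.007,-0.14,0,0, 0,0.045,-0.015,-0.3,0,0, 0,0.07,-0.024,-0.46,0,0, 0,0.095,-0.033,-0.62,0,0, 0,0.12,-0.042,-0.78,0,0, 0,0.145,-0.05,-0.94,0,0, 0,0.17,-0.059,-1.1,0,0, 0,0.19,-0.066,-1.26,0,0, 0,0.205,-0.071,-1.42,0,0, 0,0.2155,-0.074,-1.571,0,0, 0.01,0.2155,-0.074,-1.571,0,0, 0.04,0.2155,-0.074,-1.571,0,0, 0.08,0.2155,-0.074,-1.571,0,0, 0.11,0.2155,-0.074,-1.571,0,0, 0.128,0.2155,-0.074,-1.571,-0.001,0, 0.13,0.2155,-0.074,-1.571,-0.001,0]' 1 30
python3 - <<'E'
from h import *
print(tool()[2]["force"])
for n in("side","top"): cv2.imwrite(f"pics/{n}7.png",cam(n)["pixels"][:,:,::-1])
s=cv2.imread("pics/side7.png"); cv2.imwrite("pics/s7.png",cv2.resize(s[70:220,180:340],None,fx=4,fy=4,interpolation=cv2.INTER_CUBIC))
s=cv2.imread("pics/top7.png"); cv2.imwrite("pics/t7.png",cv2.resize(s[90:240,80:260],None,fx=4,fy=4,interpolation=cv2.INTER_CUBIC)[:600])
b=np.array([.4728,.0875]);a=np.radians(79.9);bx=np.array([np.cos(a),np.sin(a)]);by=np.array([-np.sin(a),np.cos(a)])
for th in (1.95,1.8,1.57,1.4,1.2,1.,.8,.6,.4,.2,.05,0):
    u=np.array([-np.cos(th),np.sin(th)]);n=np.array([np.sin(th),np.cos(th)])
    Pp=np.array([.078,.11])+.142*u+.035*n; c=np.array([.078,.11])+.156*u+.035*n
    x=max(Pp[0],c[0])+.0125; z=min(Pp[1],.23) if th>1.4 else Pp[1]
    print(th,np.round([x,z],3),rel(np.r_[b+bx*x+by*.075,z],down(a))[0].round(3))
E
```

```text
time: 17.35
position: [0.4358, 0.3113, 0.213]
tcp_rot: [2.184, 1.566, -2.705]
force: [-0.3, -0.8, -0.6]
opening: 0.0003
[-0.31685509 -0.75240912 -0.60087119]
1.95 [0.181 0.229] [-0.013  0.    -0.034]
1.8 [0.16 0.23] [-0.014  0.    -0.055]
1.57 [0.125 0.23 ] [-0.014  0.    -0.089]
1.4 [0.101 0.256] [-0.04   0.    -0.114]
1.2 [0.072 0.255] [-0.04   0.    -0.143]
1.0 [0.043 0.248] [-0.033  0.    -0.172]
0.8 [0.017 0.236] [-0.021  0.    -0.198]
0.6 [-0.007  0.219] [-0.004  0.    -0.222]
0.4 [-0.027  0.198] [ 0.018  0.    -0.241]
0.2 [-0.042  0.173] [ 0.043  0.    -0.256]
0.05 [-0.05   0.152] [ 0.064  0.    -0.264]
0 [-0.051  0.145] [ 0.07   0.    -0.266]
```

View pics/s7.png

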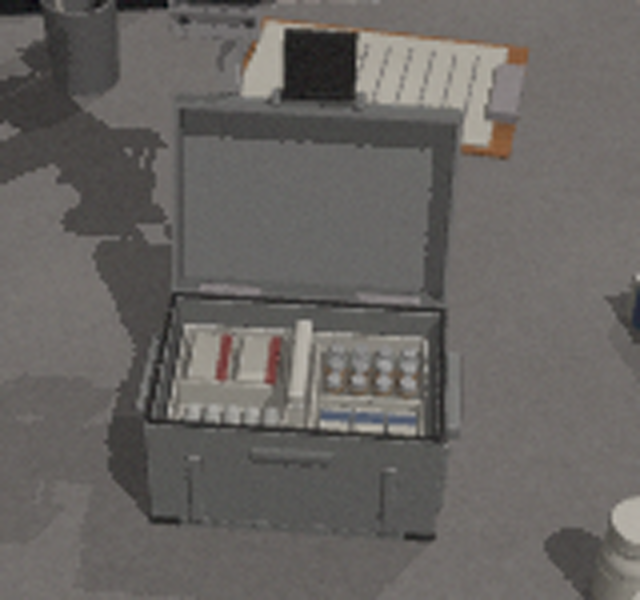

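View pics/t7.png

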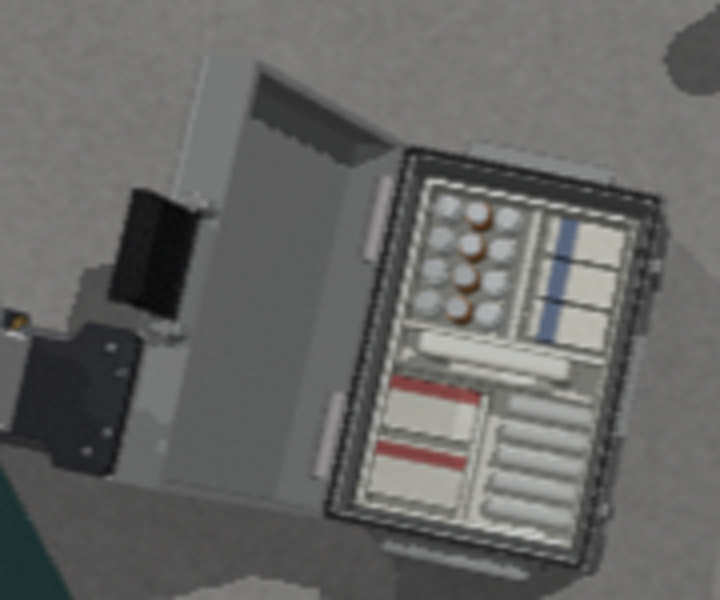

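```bash
python3 -m handwheel '[-0.01,0,-0.012,0,0,0, -0.012,0,-0.024,0,0,0, -0.013,0,-0.034,0,0,0, -0.014,0,-0.044,0,0,0, -0.014,0,-0.055,0,0,0, -0.014,0,-0.066,0,0,0, -0.014,0,-0.077,0,0,0, -0.018,0,-0.089,0,0,0, -0.03,0,-0.1,0,0,0, -0.04,0,-0.112,0,0,0, -0.041,0,-0.124,0,0,0, -0.04,0,-0.135,0,0,0, -0.038,0,-0.146,0,0,0, -0.036,0,-0.157,0,0,0, -0.033,0,-0.168,0,0,0, -0.032,0,-0.172,0,0,0]' 1 30
python3 - <<'E'
from h import *
print(tool()[2]["force"])
for n in("side","top"): cv2.imwrite(f"pics/{n}8.png",cam(n)["pixels"][:,:,::-1])
s=cv2.imread("pics/side8.png"); cv2.imwrite("pics/s8.png",cv2.resize(s[70:220,180:340],None,fx=4,fy=4,interpolation=cv2.INTER_CUBIC))
b=np.array([.4728,.0875]);a=np.radians(79.9);bx=np.array([np.cos(a),np.sin(a)]);by=np.array([-np.sin(a),np.cos(a)])
for th in (1.,.9,.8,.7,.6,.5,.4,.3,.2,.1,.05,0):
    u=np.array([-np.cos(th),np.sin(th)]);n=np.array([np.sin(th),np.cos(th)])
    Pp=np.array([.078,.11])+.142*u+.035*n
    x=Pp[0]+.0125; z=Pp[1]
    print(th,np.round([x,z],3),rel(np.r_[b+bx*x+by*.075,z],down(a))[0].round(3))
# tray check
cs,ct=ctrl.capture("side"),ctrl.capture("top")
sp=o([(303,324),(292,402)],4,(180,70));tp=o([(424,340),(572,368)],4,(80,90));X=tri(cs,ct,sp,tp);print(X.round(3))
E
```

```text
time: 19.45
position: [0.4064, 0.1418, 0.2471]
tcp_rot: [2.107, 1.57, -2.783]
force: [1.2, 1.3, 2.3]
opening: 0.0005
[1.24036986 1.25238752 2.31813258]
1.0 [0.043 0.248] [-0.002 -0.     0.001]
0.9 [0.03  0.243] [ 0.004 -0.    -0.012]
0.8 [0.017 0.236] [ 0.011 -0.    -0.025]
0.7 [0.004 0.228] [ 0.019 -0.    -0.037]
0.6 [-0.007  0.219] [ 0.028 -0.    -0.049]
0.5 [-0.017  0.209] [ 0.038 -0.    -0.059]
0.4 [-0.027  0.198] [ 0.049 -0.    -0.068]
0.3 [-0.035  0.185] [ 0.062 -0.    -0.077]
0.2 [-0.042  0.173] [ 0.074 -0.    -0.084]
0.1 [-0.047  0.159] [ 0.088 -0.    -0.089]
0.05 [-0.05   0.152] [ 0.095 -0.    -0.091]
0 [-0.051  0.145] [ 0.102 -0.001 -0.093]
[[0.48  0.128 0.117]
 [0.464 0.042 0.113]]
```

View pics/s8.png

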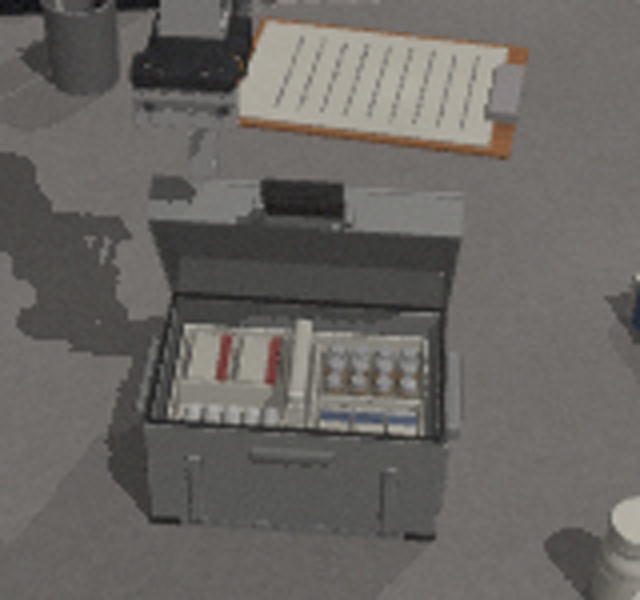

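```bash
python3 -m handwheel '[0.004,0,-0.012,0,0,0, 0.011,0,-0.025,0,0,0, 0.019,0,-0.037,0,0,0, 0.028,0,-0.049,0,0,0, 0.038,0,-0.059,0,0,0, 0.049,0,-0.068,0,0,0, 0.062,0,-0.077,0,0,0, 0.074,0,-0.084,0,0,0, 0.083,0,-0.087,0,0,0, 0.09,0,-0.09,0,0,0, 0.096,0,-0.092,0,0,0, 0.1,0,-0.093,0,0,0, 0.102,0,-0.093,0,0,0, 0.103,0,-0.093,0,0,0, 0.104,0,-0.093,0,0,0]' 1 30
python3 - <<'E'
from h import *
print(tool()[2]["force"])
for n in("side","top"): cv2.imwrite(f"pics/{n}9.png",cam(n)["pixels"][:,:,::-1])
s=cv2.imread("pics/side9.png"); cv2.imwrite("pics/s9.png",cv2.resize(s[70:220,180:340],None,fx=4,fy=4,interpolation=cv2.INTER_CUBIC))
E
```

```text
time: 21.52
position: [0.3895, 0.0507, 0.1451]
tcp_rot: [2.4, 1.569, -2.489]
force: [-4.8, -0.9, 13.3]
opening: 0.0002
[-4.80799115 -0.9448619  13.25788158]
```

View pics/s9.png

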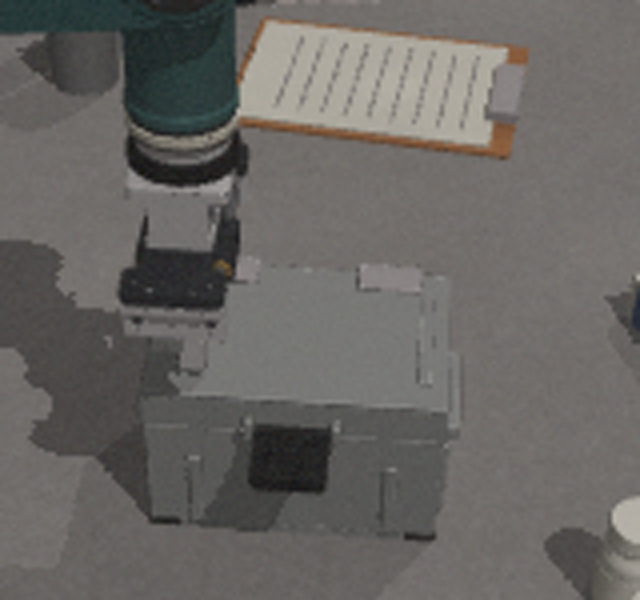

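```bash
python3 - <<'E'
from h import *
b=np.array([.4728,.0875]);a=np.radians(79.9);bx=np.array([np.cos(a),np.sin(a)]);by=np.array([-np.sin(a),np.cos(a)])
for x,z in ((-.122,.165),(-.122,.13),(-.12,.09),(-.15,.08)): print(x,z,rel(np.r_[b+bx*x,z],down(a)))
s=cv2.imread("pics/top9.png"); cv2.imwrite("pics/t9.png",cv2.resize(s[110:240,150:290],None,fx=4,fy=4,interpolation=cv2.INTER_CUBIC))
E
```

```text
-0.122 0.165 (array([-0.0198, -0.0756, -0.0712]), array([-0.0008, -0.0014, -0.0012]))
-0.122 0.13 (array([ 0.0152, -0.0756, -0.0711]), array([-0.0008, -0.0014, -0.0012]))
-0.12 0.09 (array([ 0.0551, -0.0757, -0.0691]), array([-0.0008, -0.0014, -0.0012]))
-0.15 0.08 (array([ 0.0652, -0.0757, -0.099 ]), array([-0.0008, -0.0014, -0.0012]))
```

View pics/t9.png

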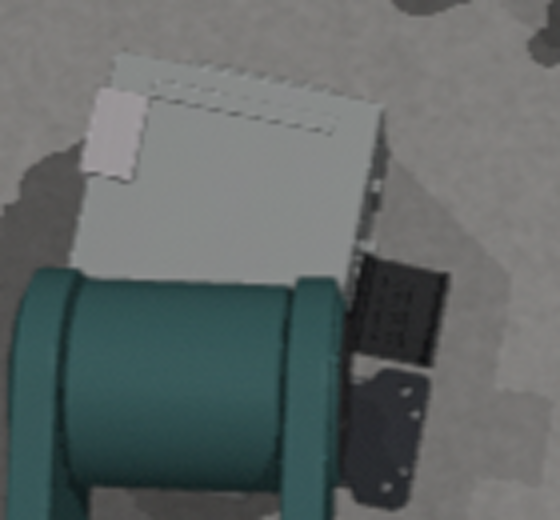

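```bash
python3 - <<'E'
from h import *
cs,ct=ctrl.capture("side"),ctrl.capture("top")
sp=o([(325,492),(249,487)],4,(180,70));tp=o([(450,272),(432,365)],4,(150,110));X=tri(cs,ct,sp,tp);print(X.round(3),err(cs,X,sp))
b=np.array([.4728,.0875]);a=np.radians(79.9);bx=np.array([np.cos(a),np.sin(a)]);by=np.array([-np.sin(a),np.cos(a)])
print((X[:,:2]-b)@bx,(X[:,:2]-b)@by)
E
```

```text
[[ 0.477 -0.05   0.109]
 [ 0.423 -0.04   0.109]] [0.28178156 0.16425849]
[-0.13411002 -0.13445569] [-0.02848304  0.02681149]
```

```bash
python3 -m handwheel '[-0.01,0,-0.002,0,0,0, -0.02,-0.02,-0.02,0,0,0, -0.02,-0.045,-0.045,0,0,0, -0.02,-0.066,-0.062,0,0,0, -0.02,-0.0755,-0.067,0,0,0, -0.01,-0.0755,-0.067,0,0,0, 0.005,-0.0755,-0.067,0,0,0, 0.02,-0.0755,-0.067,0,0,0, 0.032,-0.0755,-0.067,0,0,0, 0.04,-0.0755,-0.067,0,0,0, 0.046,-0.0755,-0.068,0,0,0, 0.052,-0.0755,-0.069,0,0,0, 0.055,-0.0755,-0.07,0,0,0, 0.055,-0.0755,-0.07,0,0,0]' 1 30
python3 - <<'E'
from h import *
print(tool()[2]["force"])
for n in("side","top"): cv2.imwrite(f"pics/{n}10.png",cam(n)["pixels"][:,:,::-1])
s=cv2.imread("pics/side10.png"); cv2.imwrite("pics/s10.png",cv2.resize(s[90:220,180:340],None,fx=4,fy=4,interpolation=cv2.INTER_CUBIC))
b=np.array([.4728,.0875]);a=np.radians(79.9);bx=np.array([np.cos(a),np.sin(a)]);by=np.array([-np.sin(a),np.cos(a)])
for x,z in ((-.155,.09),(-.155,.068),(-.115,.068),(-.105,.068)): print(x,z,rel(np.r_[b+bx*x,z],down(a)))
E
```

```text
time: 23.48
position: [0.4525, -0.0294, 0.0918]
tcp_rot: [-0.248, 1.567, 1.146]
force: [-0.8, 6.6, 7.8]
opening: 0.0006
[-0.83945672  6.55969701  7.8432891 ]
-0.155 0.09 (array([ 0.0016,  0.0005, -0.0364]), array([-0.0003,  0.004 ,  0.001 ]))
-0.155 0.068 (array([ 0.0236,  0.0005, -0.0365]), array([-0.0003,  0.004 ,  0.001 ]))
-0.115 0.068 (array([0.0238, 0.0005, 0.0035]), array([-0.0003,  0.004 ,  0.001 ]))
-0.105 0.068 (array([0.0238, 0.0005, 0.0135]), array([-0.0003,  0.004 ,  0.001 ]))
```

View pics/s10.png

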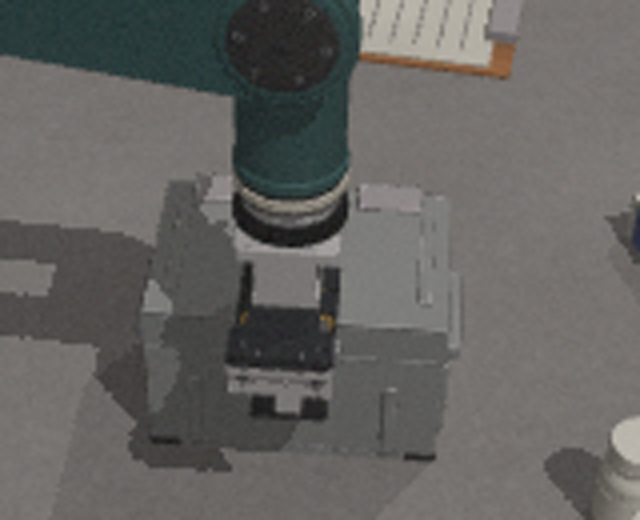

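```bash
python3 -m handwheel '[-0.012,0,0,0,0,0, -0.025,0,0,0,0,0, -0.03,0,-0.02,0,0,0, -0.03,0,-0.045,0,0,0, -0.015,0,-0.046,0,0.004,0, 0.01,0,-0.046,0,0.004,0, 0.023,0,-0.046,0,0.004,0, 0.0235,0,-0.035,0,0.004,0, 0.0235,0,-0.022,0,0.004,0, 0.0235,0,-0.01,0,0.004,0, 0.0235,0,0,0,0.004,0, 0.0235,0,0.003,0,0.004,0, 0.0235,0,0.003,0,0.004,0]' 1 30
python3 - <<'E'
from h import *
print(tool()[2]["force"])
for n in("side","top"): cv2.imwrite(f"pics/{n}11.png",cam(n)["pixels"][:,:,::-1])
s=cv2.imread("pics/side11.png"); cv2.imwrite("pics/s11.png",cv2.resize(s[90:220,180:340],None,fx=4,fy=4,interpolation=cv2.INTER_CUBIC))
E
```

```text
time: 25.2
position: [0.4534, -0.0255, 0.0687]
tcp_rot: [-0.951, 1.569, 0.444]
force: [-1.1, -0.0, 0.5]
opening: 0.0005
[-1.05425251 -0.04665443  0.5259643 ]
```

View pics/s11.png

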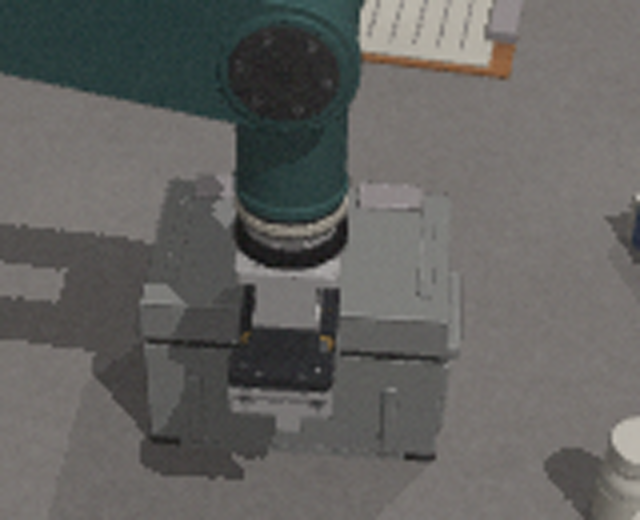

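```bash
python3 -m handwheel '[0,0,-0.02,0,0,0, 0,0,-0.045,0,0,0, -0.03,0,-0.06,0,0,0, -0.07,-0.03,-0.06,0,0,0, -0.11,-0.08,-0.06,0,0,0, -0.13,-0.13,-0.05,0,0,0, -0.13,-0.16,-0.04,0,0,0, -0.13,-0.16,-0.04,0,0,0]' 1 30
python3 - <<'E'
from h import *
print(tool()[2]["force"])
for n in("side","top"): cv2.imwrite(f"pics/{n}12.png",cam(n)["pixels"][:,:,::-1])
s=cv2.imread("pics/side12.png"); cv2.imwrite("pics/s12.png",cv2.resize(s[110:210,200:320],None,fx=6,fy=6,interpolation=cv2.INTER_CUBIC))
s=cv2.imread("pics/top12.png"); cv2.imwrite("pics/t12.png",cv2.resize(s[110:240,150:290],None,fx=4,fy=4,interpolation=cv2.INTER_CUBIC))
E
```

```text
time: 26.3
position: [0.605, -0.0932, 0.1982]
tcp_rot: [-0.531, 1.568, 0.864]
force: [-0.2, 0.4, -0.5]
opening: 0.0004
[-0.16601668  0.38220407 -0.45880497]
```

View pics/s12.png

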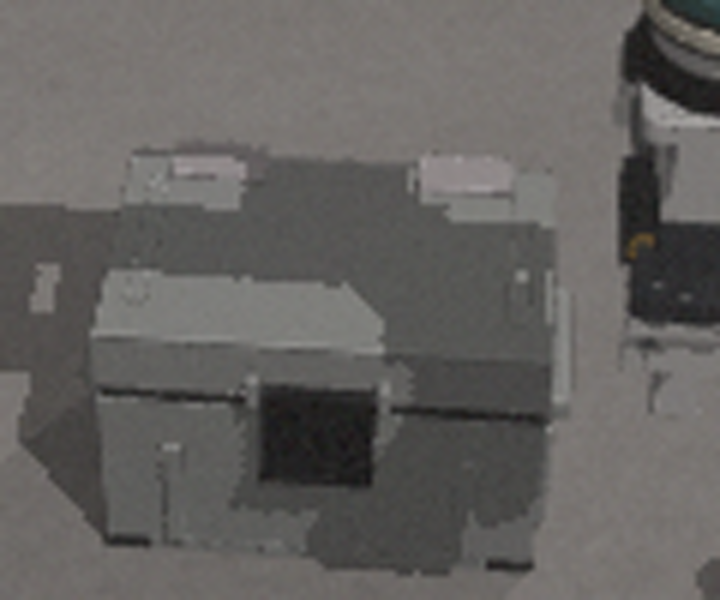

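View pics/t12.png

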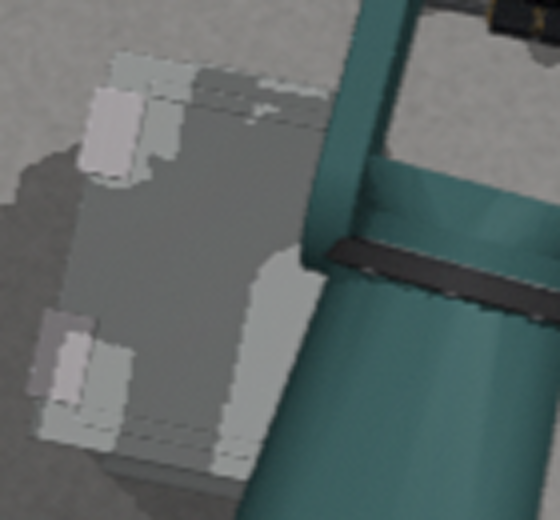

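```bash
python3 - <<'E'
from h import *
cs=ctrl.capture("side")
b=np.array([.4728,.0875]);a=np.radians(79.9);bx=np.array([np.cos(a),np.sin(a)]);by=np.array([-np.sin(a),np.cos(a)])
p=o([(316,486),(318,388),(250,385)],6,(200,110))
R=np.array(cs["R"]);C=-R.T@cs["t"];
for q in p:
    d=R.T@np.array([(q[0]-cs["cx"])/cs["fx"],(q[1]-cs["cy"])/cs["fy"],1])
    k=-((C[:2]-b)@by)/(d[:2]@by)
    for z in (.07,.08,.09,.1,.11,.12,.13):
        Y=C+d*((z-C[2])/d[2]); print(z,((Y[:2]-b)@bx).round(4),end=' | ')
    print()
print(C)
for z,x in ((.20,-.05),(.145,-.05)): print(rel(np.r_[b+bx*x-by*.075,z],down(a)))
E
```

```text
0.07 -0.0911 | 0.08 -0.1006 | 0.09 -0.1102 | 0.1 -0.1198 | 0.11 -0.1293 | 0.12 -0.1389 | 0.13 -0.1485 | 
0.07 -0.0194 | 0.08 -0.0299 | 0.09 -0.0403 | 0.1 -0.0508 | 0.11 -0.0612 | 0.12 -0.0716 | 0.13 -0.0821 | 
0.07 -0.0203 | 0.08 -0.0307 | 0.09 -0.0412 | 0.1 -0.0516 | 0.11 -0.062 | 0.12 -0.0724 | 0.13 -0.0829 | 
[ 0.37187696 -0.79480228  0.90071357]
(array([-0.0012,  0.0847,  0.1054]), array([-0.0005,  0.0014,  0.0008]))
(array([0.0538, 0.0847, 0.1053]), array([-0.0005,  0.0014,  0.0008]))
```

```bash
python3 -m handwheel '[-0.005,0.02,0.025,0,0,0, -0.005,0.045,0.055,0,0,0, -0.003,0.07,0.09,0,0,0, 0,0.085,0.105,0,0,0, 0.02,0.085,0.105,0,0,0, 0.035,0.085,0.105,0,0,0, 0.043,0.085,0.105,0,0,0, 0.047,0.085,0.105,0,0,0, 0.05,0.085,0.105,0,0,0, 0.053,0.085,0.105,0,0,0, 0.055,0.085,0.105,0,0,0, 0.056,0.085,0.105,0,0,0, 0.056,0.085,0.105,0,0,0]' 1 30
python3 - <<'E'
from h import *
print(tool()[2]["force"])
for n in("side","top"): cv2.imwrite(f"pics/{n}13.png",cam(n)["pixels"][:,:,::-1])
s=cv2.imread("pics/side13.png"); cv2.imwrite("pics/s13.png",cv2.resize(s[110:210,200:320],None,fx=6,fy=6,interpolation=cv2.INTER_CUBIC))
s=cv2.imread("pics/top13.png"); cv2.imwrite("pics/t13.png",cv2.resize(s[110:240,150:290],None,fx=4,fy=4,interpolation=cv2.INTER_CUBIC))
E
```

```text
time: 28.08
position: [0.5381, 0.0248, 0.1452]
tcp_rot: [-1.184, 1.567, 0.21]
force: [-2.2, -0.7, 6.9]
opening: 0.0004
[-2.16291645 -0.73900776  6.92944386]
```

View pics/s13.png

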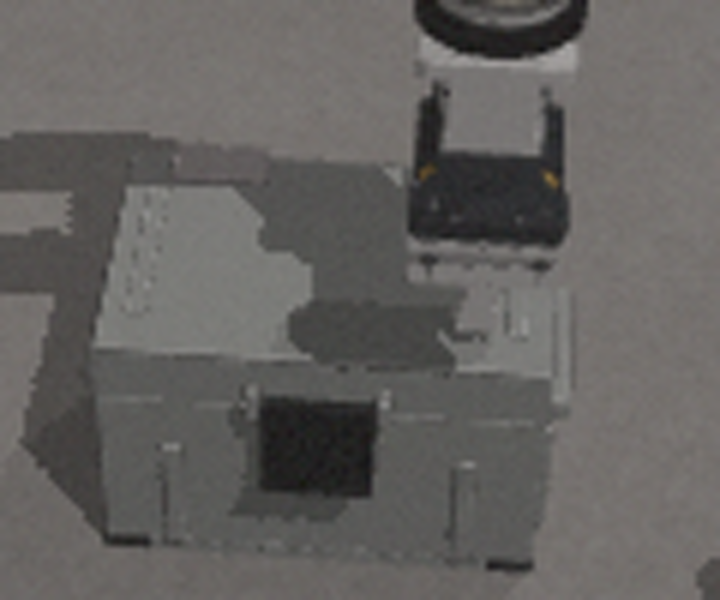

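View pics/t13.png

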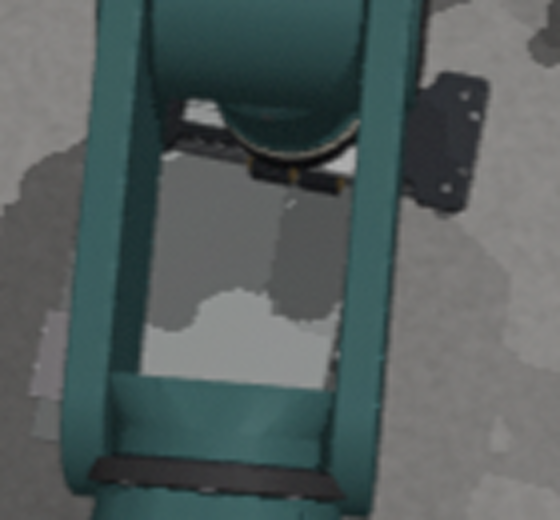

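```bash
python3 - <<'E'
from h import *
b=np.array([.4728,.0875]);a=np.radians(79.9);bx=np.array([np.cos(a),np.sin(a)]);by=np.array([-np.sin(a),np.cos(a)])
for x,y,z in ((-.05,-.075,.17),(-.17,0,.17),(-.17,0,.068),(-.115,0,.068),(-.105,0,.068)): print(rel(np.r_[b+bx*x+by*y,z],down(a)))
E
```

```text
(array([-0.0248,  0.0002,  0.0004]), array([-0.0005,  0.0013,  0.0033]))
(array([-0.0252,  0.0751, -0.1197]), array([-0.0005,  0.0013,  0.0033]))
(array([ 0.0768,  0.0755, -0.1198]), array([-0.0005,  0.0013,  0.0033]))
(array([ 0.0768,  0.0755, -0.0648]), array([-0.0005,  0.0013,  0.0033]))
(array([ 0.0769,  0.0755, -0.0548]), array([-0.0005,  0.0013,  0.0033]))
```

```bash
python3 -m handwheel '[-0.012,0,0,0,0,0, -0.025,0,-0.02,0,0,0.003, -0.025,0.02,-0.06,0,0,0.003, -0.025,0.045,-0.095,0,0,0.003, -0.025,0.0755,-0.12,0,0,0.003, 0,0.0755,-0.12,0,0.001,0.003, 0.04,0.0755,-0.12,0,0.001,0.003, 0.07,0.0755,-0.12,0,0.001,0.003, 0.077,0.0755,-0.115,0,0.001,0.003, 0.077,0.0755,-0.1,0,0.001,0.003, 0.077,0.0755,-0.085,0,0.001,0.003, 0.077,0.0755,-0.075,0,0.001,0.003, 0.077,0.0755,-0.068,0,0.001,0.003, 0.077,0.0755,-0.068,0,0.001,0.003]' 1 30
python3 - <<'E'
from h import *
print(tool()[2]["force"])
for n in("side","top"): cv2.imwrite(f"pics/{n}14.png",cam(n)["pixels"][:,:,::-1])
s=cv2.imread("pics/side14.png"); cv2.imwrite("pics/s14.png",cv2.resize(s[110:210,200:320],None,fx=6,fy=6,interpolation=cv2.INTER_CUBIC))
E
```

```text
time: 29.92
position: [0.4523, -0.0283, 0.0681]
tcp_rot: [-1.366, 1.57, 0.029]
force: [-1.2, 0.0, 0.5]
opening: 0.0005
[-1.24931618  0.0307308   0.54273485]
```

View pics/s14.png

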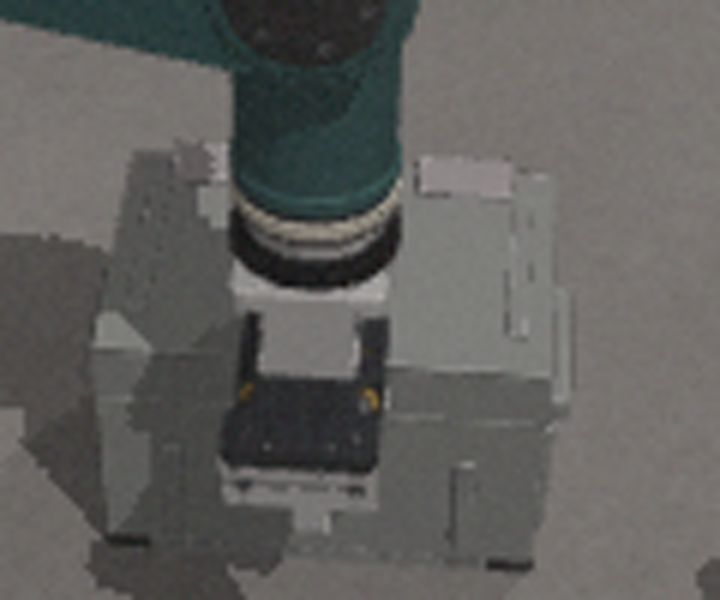

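```bash
python3 -m handwheel '[0,0,0.0015,0,0,0, 0,0,0.003,0,0,0, 0,0,0.0045,0,0,0, 0,0,0.006,0,0,0, 0,0,0.006,0,0,0]' 1 30
```

```text
time: 30.65
position: [0.4531, -0.0233, 0.0678]
tcp_rot: [-2.611, 1.57, -1.217]
force: [-0.8, -0.9, 0.2]
opening: 0.0004
```

```bash
python3 -m handwheel '[0,0,0.0015,0,0,0, 0,0,0.003,0,0,0, 0,0,0.0045,0,0,0, 0,0,0.006,0,0,0, 0,0,0.006,0,0,0]' 1 30
python3 - <<'E'
from h import *
for n in("side","top"): cv2.imwrite(f"pics/{n}15.png",cam(n)["pixels"][:,:,::-1])
s=cv2.imread("pics/side15.png"); cv2.imwrite("pics/s15.png",cv2.resize(s[110:210,200:320],None,fx=6,fy=6,interpolation=cv2.INTER_CUBIC))
E
```

```text
time: 31.28
position: [0.4539, -0.0187, 0.0682]
tcp_rot: [-3.037, 1.567, -1.643]
force: [-2.1, -6.0, 1.0]
opening: 0.0005
```

View pics/s15.png

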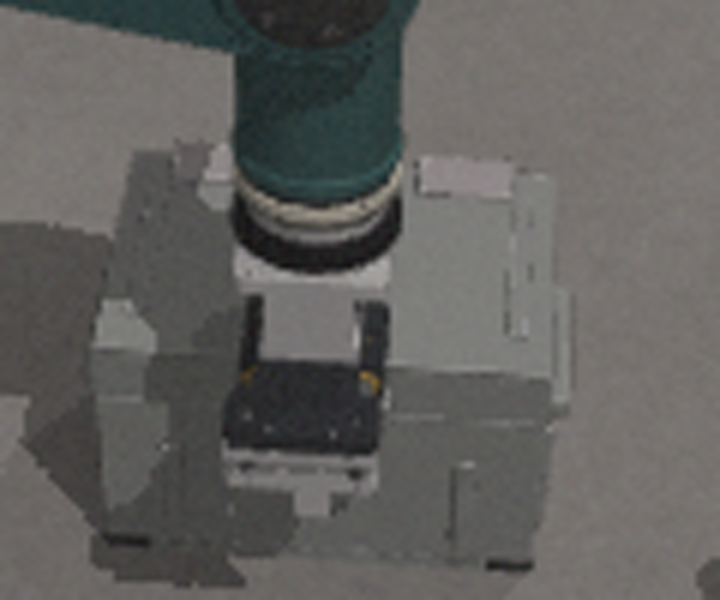

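```bash
python3 -m handwheel '[0,0,0.001,0,0,0, 0,0,0.002,0,0,0, 0,0,0.003,0,0,0, 0,0,0.003,0,0,0]' 1 30
```

```text
time: 31.88
position: [0.4542, -0.0181, 0.0686]
tcp_rot: [-3.074, 1.562, -1.68]
force: [-3.0, -8.3, 1.2]
opening: 0.0002
```

```bash
python3 -m handwheel '[0,0,0.003,0,0,0, 0,0,0.006,0,0,0, 0,0,0.006,0,0,0, 0,0,0.006,0,0,0]' 1 30; python3 -m handwheel '[0,0,-0.01,0,0,0, 0,0,-0.03,0,0,0, 0,0,-0.06,0,0,0, -0.04,0,-0.08,0,0,0, -0.09,0.05,-0.08,0,0,0, -0.12,0.11,-0.08,0,0,0, -0.13,0.17,-0.08,0,0,0, -0.13,0.22,-0.1,0,0,0, -0.13,0.22,-0.1,0,0,0]' 1 30
python3 - <<'E'
from h import *
for n in("side","top"): cv2.imwrite(f"pics/{n}16.png",cam(n)["pixels"][:,:,::-1])
s=cv2.imread("pics/side16.png"); cv2.imwrite("pics/s16.png",cv2.resize(s[110:210,200:320],None,fx=6,fy=6,interpolation=cv2.INTER_CUBIC))
s=cv2.imread("pics/top16.png"); cv2.imwrite("pics/t16.png",cv2.resize(s[110:240,150:290],None,fx=4,fy=4,interpolation=cv2.INTER_CUBIC))
E
```

```text
time: 32.38
position: [0.4546, -0.0169, 0.0693]
tcp_rot: [-3.093, 1.551, -1.7]
force: [-3.6, -14.7, 2.9]
opening: 0.0001
time: 33.5
position: [0.2196, -0.0736, 0.2025]
tcp_rot: [-2.731, 1.548, -1.341]
force: [0.8, -0.4, 0.2]
opening: 0.0004
```

View pics/s16.png

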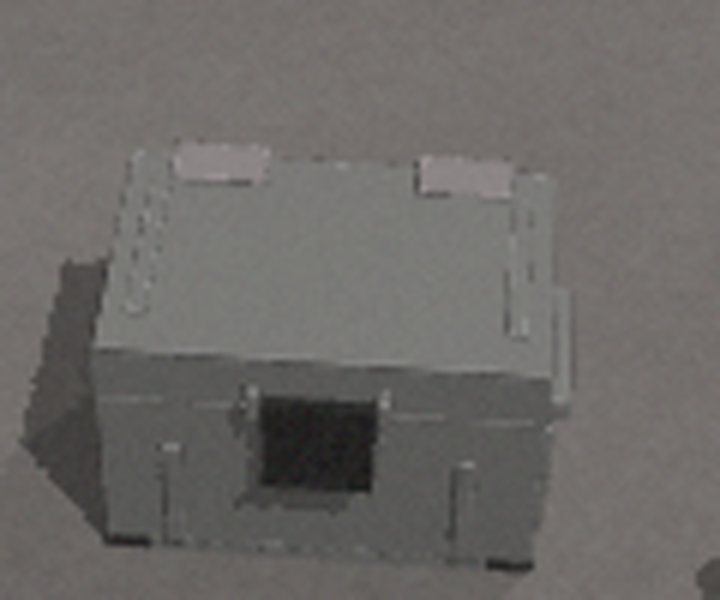

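View pics/t16.png

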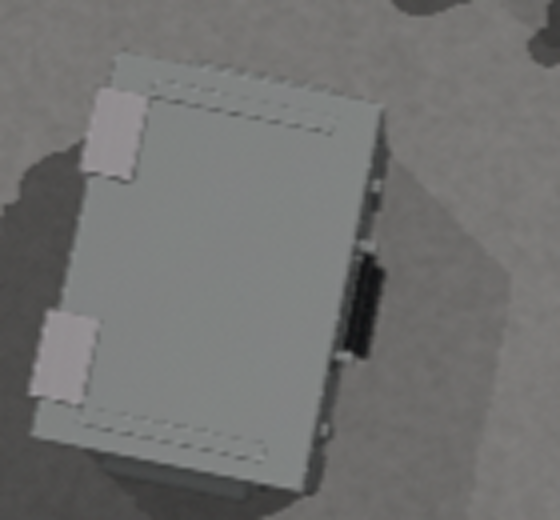

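```bash
python3 - <<'E'
from h import *
cs,ct=ctrl.capture("side"),ctrl.capture("top")
sp=o([(371,496),(262,490)],6,(200,110));tp=o([(385,268),(367,358)],4,(150,110));X=tri(cs,ct,sp,tp);print(X.round(4),err(cs,X,sp))
sp=o([(377,402),(258,398)],6,(200,110))
b=np.array([.4728,.0875]);a=np.radians(79.9);bx=np.array([np.cos(a),np.sin(a)]);by=np.array([-np.sin(a),np.cos(a)])
print((X[:,:2]-b)@bx)
for z in (.072,.08,.09): print(z,((plane(ct,tp,z)[:,:2]-b)@bx).round(4))
E
```

```text
[[ 0.4838 -0.0104  0.0688]
 [ 0.4291 -0.0008  0.0683]] [0.06694771 0.01543272]
[-0.09445959 -0.09460571]
0.072 [-0.0946 -0.0948]
0.08 [-0.095  -0.0951]
0.09 [-0.0954 -0.0956]
```

```bash
python3 - <<'E'
from h import *
ct=ctrl.capture("top");cs=ctrl.capture("side")
b=np.array([.4728,.0875]);a=np.radians(79.9);bx=np.array([np.cos(a),np.sin(a)])
f=lambda c,p,z:((plane(c,p,z)[:,:2]-b)@bx).round(4)
print("lid front edge",f(ct,o([(383,106),(303,490)],4,(150,110)),.145),"back",f(ct,o([(118,53),(35,436)],4,(150,110)),.145))
print("side: lid front edge",f(cs,o([(93,349),(551,376)],6,(200,110)),.145),"base front",f(cs,o([(107,545),(533,569)],6,(200,110)),0.0))
print("side flap end if z=.072",f(cs,o([(371,496),(262,490)],6,(200,110)),.072))
s=cv2.imread("pics/top16.png"); cv2.imwrite("pics/t16b.png",cv2.resize(s[160:210,220:260],None,fx=12,fy=12,interpolation=cv2.INTER_NEAREST))
s=cv2.imread("pics/side16.png"); cv2.imwrite("pics/s16b.png",cv2.resize(s[165:205,235:275],None,fx=14,fy=14,interpolation=cv2.INTER_NEAREST))
E
```

```text
lid front edge [-0.0784 -0.0778] back [0.0762 0.0757]
side: lid front edge [-0.0799 -0.0794] base front [-0.0773 -0.075 ]
side flap end if z=.072 [-0.0975 -0.0981]
```

View pics/t16b.png

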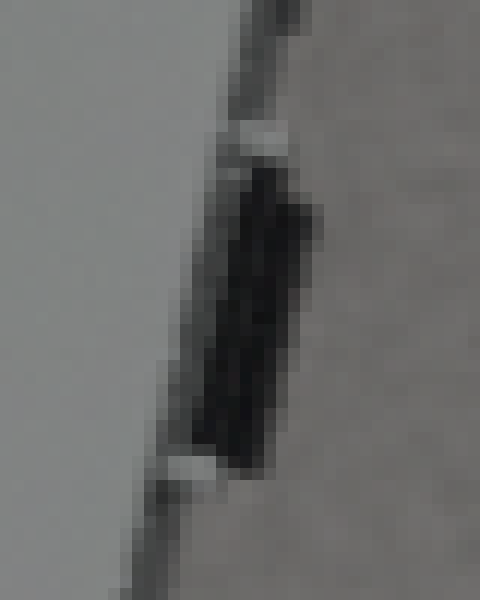

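View pics/s16b.png

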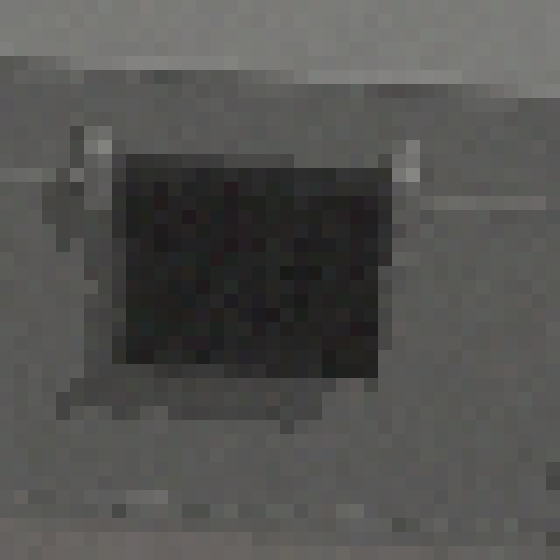

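```bash
python3 - <<'E'
from h import *
b=np.array([.4728,.0875]);a=np.radians(79.9);bx=np.array([np.cos(a),np.sin(a)]);by=np.array([-np.sin(a),np.cos(a)])
for x,y,z in ((-.17,0,.19),(-.17,0,.07),(-.112,0,.07)): print(rel(np.r_[b+bx*x+by*y,z],down(a)))
E
```

```text
(array([ 0.0096, -0.2192,  0.0327]), array([ 0.0005, -0.018 , -0.0012]))
(array([ 0.1296, -0.2193,  0.0348]), array([ 0.0005, -0.018 , -0.0012]))
(array([ 0.1285, -0.2194,  0.0928]), array([ 0.0005, -0.018 , -0.0012]))
```

```bash
python3 -m handwheel '[0,-0.05,0.005,0,0,0, 0,-0.1,0.01,0,-0.009,0, 0.005,-0.15,0.02,0,-0.018,0, 0.01,-0.2,0.03,0,-0.018,0, 0.03,-0.2193,0.033,0,-0.018,0, 0.07,-0.2193,0.034,0,-0.018,0, 0.11,-0.2193,0.035,0,-0.018,0, 0.1295,-0.2193,0.035,0,-0.018,0, 0.129,-0.2193,0.055,0,-0.018,0, 0.129,-0.2193,0.075,0,-0.018,0, 0.1285,-0.2193,0.09,0,-0.018,0, 0.1285,-0.2193,0.093,0,-0.018,0, 0.1285,-0.2193,0.096,0,-0.018,0, 0.1285,-0.2193,0.096,0,-0.018,0]' 1 30
python3 -m handwheel '[0,0,0.004,0,0,0, 0,0,0.008,0,0,0, 0,0,0.01,0,0,0, 0,0,0.01,0,0,0]' 1 30
```

```text
time: 35.55
position: [0.4537, -0.0198, 0.0699]
tcp_rot: [1.751, 1.57, -3.138]
force: [0.6, 0.1, 0.3]
opening: 0.0005
time: 36.05
position: [0.4547, -0.0156, 0.0706]
tcp_rot: [3.078, 1.558, -1.812]
force: [-2.8, -14.1, 2.4]
opening: 0.0003
```

```bash
python3 -m handwheel '[0,0,0.006,0,0,0, 0,0,0.012,0,0,0, 0,0,0.012,0,0,0, 0,0,0.012,0,0,0]' 1 30
python3 -m handwheel '[0,0,-0.01,0,0,0, 0,0,-0.03,0,0,0, 0,0,-0.06,0,0,0, -0.04,0,-0.08,0,0,0, -0.09,0.05,-0.08,0,0,0, -0.12,0.11,-0.08,0,0,0, -0.13,0.17,-0.08,0,0,0, -0.13,0.22,-0.1,0,0,0, -0.13,0.22,-0.1,0,0,0]' 1 30
python3 - <<'E'
from h import *
for n in("side","top"): cv2.imwrite(f"pics/{n}17.png",cam(n)["pixels"][:,:,::-1])
for n in("side","top"):
    d=cv2.absdiff(cv2.imread(f"pics/{n}16.png"),cv2.imread(f"pics/{n}17.png")).max(2)
    reg=d[110:210,200:320] if n=="side" else d[110:240,150:290]
    print(n,(reg>25).sum())
s=cv2.imread("pics/top17.png"); cv2.imwrite("pics/t17b.png",cv2.resize(s[160:210,220:260],None,fx=12,fy=12,interpolation=cv2.INTER_NEAREST))
cv2.imwrite("pics/t17.png",s)
E
```

```text
time: 36.55
position: [0.455, -0.0151, 0.0714]
tcp_rot: [3.117, 1.534, -1.776]
force: [-8.1, -27.8, 5.0]
opening: 0.0001
time: 37.67
position: [0.2201, -0.0695, 0.2068]
tcp_rot: [-2.965, 1.532, -1.579]
force: [-0.2, 0.5, 0.3]
opening: 0.0005
side 0
top 0
```

View pics/t17b.png

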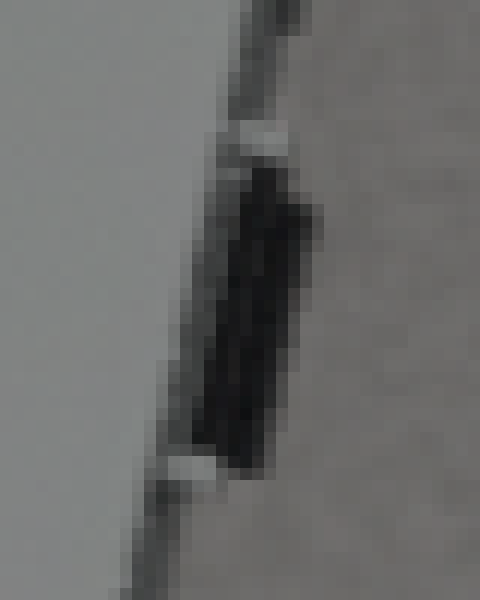

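View pics/side17.png

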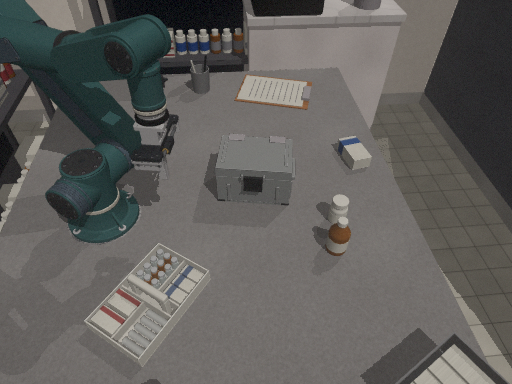

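View pics/top17.png

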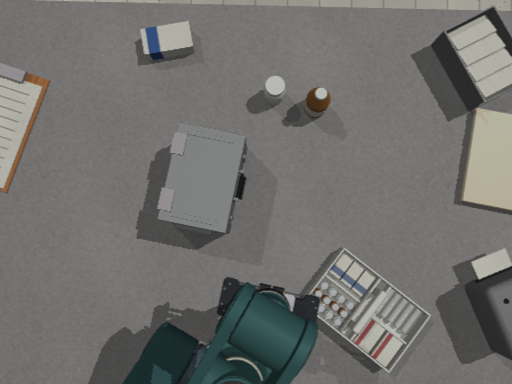

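```bash
python3 - <<'E'
from rig import ctrl
print(ctrl.close_job())
E
```

```text
the job is handed in; nothing more can be done
None
```

The smaller tray is seated in the box, the lid is shut and the latch flap is closed against the front. I handed the job in at about 38 s with the arm clear of everything.

- **Tray:** I lifted it by the handle, kept the tool level, and lowered it until it took load on the ledges. A downward push then met about 9 N of resistance. Pictures afterwards showed the contents in place. The handle measured 113–117 mm high against 120 mm expected, which I put down to measuring error.
- **Lid:** I pushed it shut from behind. My first push on the flap pulled the lid up a few mm when I drew the finger away, while the flap was still part open. I pressed the lid down again until the gap was gone, with the finger at 145 mm, and only then closed the flap.
- **Latch:** I pushed the flap against the box front twice, at 15 N and then 28 N, and it did not move between the two. Its lip measured 94–96 mm out from the box centre, as it should when closed. Its end measured 69 mm high against 72 mm expected, about the camera error. I did not pull on the lid to prove that it is latched.
- **Bystanders:** the amber bottle and the tablet jar look unmoved in the last pictures.

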